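Clear the lid of the lock box and hold its key turned

ROBOT

A 6-joint arm with a two-finger parallel gripper is mounted at the origin on the work surface. World frame = base frame: x ahead of the robot, y to its left, z up, the work surface at z = 0. Lengths are in m, angles in degrees, forces in N, time in s.
With the tool pointing down it reaches from about 0.3 to 0.75 m from the base axis. Payload 8.5 kg.
Tool frame: the origin (TCP) lies at the very end of the fingers, on their centre line; the grasp point (between the pads) lies 19 mm behind it; z points along the fingers, y is the line along which they close (so a half turn about z gives the same grasp; the last joint's range is limited). The gripper opens to 85 mm and grips with 20 to 120 N. Pads are 22 mm wide; open, the fingers measure 114 mm over their backs; the gripper's body (76 mm by 85 mm) begins 54 mm behind the grasp point. The pads swing forward as they close: fully open they stand 13 mm farther back than shut.
Start: joints at [53.554, 21.807, 74.336, -0, 83.858, -12.336], TCP at [0.225, 0.502, 0.231] pointing down, gripper open.
Joint ranges: [-178.18, 178.18], [-50.72, 133.34], [12.68, 142.11], [-81.47, 261.47], [9.98, 163.14], [-165.26, 165.26]. Speed limits (degrees/s): [136.94, 136.94, 180, 180, 180, 180].

INTERFACE

Orientations are given as a 3x3 rotation matrix whose columns are the frame's x, y, z axes.
In Python, from rig import * gives the robot as it stands. The module is installed in compiled form; this text tells all that it offers.
- The arm moves only by the shell command python3 -m pendant 'ROWS' [OPENING] [FORCE]. ROWS is JSON, a list of rows, each a list of 2 entries, a list of its own where there are three numbers: the shift along the tool's x, y, z as a fraction of full scale, then the turn, a rotation vector about the tool's x, y, z as a fraction of full scale. A call has 1 to 8 rows; each row shifts and turns the commanded pose from where the row before left it, along the tool's axes as they then stand; what a row does not reach is not made up. Full scale, the value 1, is 40 mm for a shift and 5 degrees for a turn. A row lasts 1/8 s, in which the tool goes at most 62.5 mm and 10.7 degrees, less where a joint would pass 70% of its speed; a pose out of reach is approached as far as the arm can. A call with a number of a shift or a turn outside -1 to 1 is refused whole. A call with a gripper value outside its range is refused whole. OPENING is the opening, from 0 (shut) to 1 (fully open), set as the call begins (- or left out, the last holds). The fingers move at their own pace and stop on an object; FORCE is the grip in N (left out, the last holds). Time passes only in rows, so rows that do not move let the fingers close. It gives the time, the measured TCP pose, the force, the opening and the grip force at its end, in the units of the state.
- observe(): the state, without advancing time (a new reading comes with each control period).
- get_image(name): name is "scene" or "side" or "wrist"; returns a dict with "img" (480x640x3 uint8, blue, green, red), "range_z" (480x640 float32, m along the optical axis (not along the pixel's ray), 0 where there is no reading), "camera_matrix" (3x3 intrinsics, pixels), "dist_coeffs" ([k1, k2, p1, p2, k3] as OpenCV has them; the pictures are not rectified), "eye" and "rotation" of the camera in the world. Camera axes: x right, y down, z forward; pixel columns grow to the right and rows downward; lengths in m; the calibration is good to about 2 mm. A picture is of the moment at which its call begins.
- close_job(): hands the job in; it is judged then, once.
Trained networks look in the newest picture that a camera, given by its name, has taken for a name from the list of things; names that differ only in an ending like _2 or _b are one class to them, and where a whole thing is asked for, a point or a joint stands for the part that bears it (a point fixed in the world has none). Each returns a list of dicts, best first, with "conf" (0 to 1); they miss things now and then, are a little off and sometimes report something else, mostly with a low value. They report only what shows in the picture. A call takes as long as a camera call. They do not tell look-alikes from the thing itself.
- regions_of(camera, query): "mask" (480x640 bool, what is visible of it).
- landmark_of(camera, query): "point" ([x, y, z] in m, in world coordinates, good to about 4 mm: a listed point, or the origin of a listed thing).
The state is a dict: "time_s": time; "q": joint angles; "qvel": joint speeds; "joint_efforts": joint torques, N m; "position": TCP position; "tool_rot": TCP orientation; "ft_force": force on the tool from outside, world axes, zero at the start; "wrist_torque": the same for the moment, N m; "grip_width": finger opening in m; "gripper_force": force on a finger pad.
Only numpy, scipy, OpenCV 4.12 (cv2) and the standard library are available. Lean on these libraries where they do the work, as an engineer would, in place of code of your own. Each camera call takes 0.05 s, during which the arm holds its last target. There are 200 camera calls.

TASK

I want to open the green box: first clear its lid by sorting what stands on it, the wooden pestle into the wooden bin and the aluminium lid into the dark metal bin, lowering them in rather than dropping them. Then take the red-headed key from its stand, push it fully home in the box's lock past the sticky pins (a little wiggling helps), turn it a quarter clockwise to the end of its travel and finish while still holding it turned, since it springs back if let go. Leave the other kitchen things where they are.

Things in the scene. Friction and masses are not known exactly. Their poses are not given: they have to be found in the camera images.
- lock_mouth (a point): Mouth of the lock: centre of the keyway in the top face (86 mm above the table) of a square brass plate, 44 x 44 mm, 6 mm proud of the green box's lid. z up. The keyway is a vertical slot 16 mm long along this point's x, 8 mm wide along its y, rim chamfered; the key fits either way round (half turn) and goes straight down 27 mm, until its collar meets the plate.
- plug (a joint): Turn of the lock's plug (under the plate), rad: 0 at rest, grows clockwise seen from above, stop at 1.6. It can turn only once the key is fully home. Two sprung sticky pins in it resist the key from about 15 mm depth on, with up to about 10 N. A spring turns it back (0.06 N m at a quarter turn). The key has about 0.15 rad of play in it: turn the key that much further.
- lockbox: Green lockable box 200 (x) x 300 (y) x 80 mm high, fixed. Origin: centre of its underside, z up; the lock is 55 mm from there towards -x. The pestle and aluminium lid stand on its flat lid. A steel ring round the brass plate shows the plug's turn: its red mark goes from the white mark to the yellow one.
- key_grip (a point): Centre of the red plastic head of the key, 50 mm above its tip: head 28 mm wide (this point's x) x 8 mm thick (its y) x 40 mm high; pinch it across y. The key, 70 mm long, 50 g, stands upright (z up) tip down in its stand, its collar on the stand's top, 23 mm below this point.
- key_tip (a point): Tip of the key, on its axis, axes as key_grip. From here up: blade 14 (x) x 6 mm (y), 16 mm long, its lowest 9 mm tapering to 9 x 2 mm; shank 6 mm diameter up to 27 mm; collar 16 mm diameter, 27 to 30 mm; head 30 to 70 mm.
- keystand: Dark wooden block 70 x 70 x 40 mm high, fixed, with a slot 16 (x) x 8 mm in its top where the key stands; origin at the centre of its underside.
- pestle_centre (a point): Centre (half-way up) of the wooden pestle: 130 mm high, standing on its thick end on the box's lid, about 150 g. Thick end 44 mm diameter up to 35 mm, tapering to a plain round handle of 26 mm diameter from 65 to 118 mm above its foot. z along its axis, up. Grip the handle from above.
- alulid_centre (a point): Centre (half-way up, 15 mm above the underside) of the small aluminium pot lid lying flat on the box's lid: disc 76 mm diameter, 6 mm thick, with a round knob of 18 mm diameter rising from 6 to 30 mm in its middle; about 90 g. z up.
- wood_bin: Open bin of brown wood, for wooden things: 130 x 130 x 45 mm high, walls and floor about 6 mm, fixed. Origin at the centre of its underside.
- metal_bin: Open bin of dark steel, for metal things: 130 x 130 x 45 mm high, walls and floor about 4 mm, fixed. Origin at the centre of its underside.
- grater: Stainless box grater, 75 x 95 x 206 mm high, to be left alone; origin under its centre.
- bowl: Blue ceramic bowl, 120 mm diameter, 55 mm high, to be left alone; origin under its centre.
- squeezer: Green and yellow plastic lemon squeezer with a lever arm, 72 mm cup, arms 145 mm along its x, 62 mm high, to be left alone; origin under its cup.
- jar: Jar, 60 mm diameter, 90 mm high, to be left alone; origin under its centre.
- mug: White mug, 80 mm diameter, 90 mm high, handle at its +y, to be left alone; origin under its centre.
Things that resemble listed ones, but are neither listed nor needed, are in the scene too. Leave any orange or yellow look-alike of the part that bears alulid_centre alone.

How it is judged (in metres and radians):
On the way, in this order (a step that is already met when the one before it is completed fails the run):
1. the pestle is in the wooden bin and the aluminium lid in the metal bin, both let go and at rest (x of pestle_centre in the frame of wood_bin between -0.062 and 0.062 m and y of pestle_centre in the frame of wood_bin between -0.062 and 0.062 m and height (world z) of pestle_centre below 0.095 m and contact force between pestle and wood_bin above 0.1 N and contact force between the fingers and pestle below 0.1 N and linear speed of each of pestle, alulid below 0.05 m/s and x of alulid_centre in the frame of metal_bin between -0.062 and 0.062 m and y of alulid_centre in the frame of metal_bin between -0.062 and 0.062 m and height (world z) of alulid_centre below 0.06 m and contact force between alulid and metal_bin above 0.1 N and contact force between the fingers and alulid below 0.1 N), for 0.2 s.
2. the key is fully home in the lock, not yet turned (z of key_tip in the frame of lock_mouth below -0.0235 m and horizontal distance between key_tip and lock_mouth below 0.005 m and angle between key_tip's own z axis and vertical below 0.15 rad and value of joint plug below 0.5 rad), for 0.05 s.
At the end, for the whole second after the job is handed in: Pestle and aluminium lid released and resting in their bins (centres under 95 / 60 mm high); key upright within 0.15 rad, within 5 mm of the lock axis, tip 23.5 mm or more below the mouth; plug turned 1.35 rad or more; fingers gripping the key (over 2 N), key bearing on the plug (all of step 1 and z of key_tip in the frame of lock_mouth below -0.0235 m and horizontal distance between key_tip and lock_mouth below 0.005 m and angle between key_tip's own z axis and vertical below 0.15 rad and value of joint plug above 1.35 rad and contact force between the fingers and key above 2 N and contact force between key and plug above 0.3 N); the arm keeps its last pose, push and grip.
It fails at once if a bystander (grater, bowl, squeezer, jar, mug) is shifted by more than 30 mm (distance of any of grater, bowl, squeezer, jar, mug from where it was at the start of the episode above 0.03 m).
It fails at once if the pestle is dropped or thrown (over 1.3 m/s while not held) (linear speed of pestle above 1.3 m/s and contact force between the fingers and pestle below 0.1 N).
It fails at once if the aluminium lid is dropped or thrown (over 1.3 m/s while not held) (linear speed of alulid above 1.3 m/s and contact force between the fingers and alulid below 0.1 N).
It also fails if it takes over 72 s, if anything falls off the work surface, if the arm or the gripper's body presses on something with over 40 N, if the wrist force passes 120 N, or if a joint passes its speed limit or range.

## Working session

There is one attempt and no reset: what is moved stays moved. The work goes in short steps, Python scripts to look and compute and a shell command to move; the robot and the scene stay as the last step left them, time stands still between calls to the robot, and variables do not carry over. Pictures are saved under pics/ and viewed, at most 10 in all, crops included, and the job is handed in when it is done.

```bash
mkdir -p pics; cat > h.py <<'E'
from rig import *
import numpy as np, cv2
def px2w(im,u,v,z=None):
    K=im["camera_matrix"];p=cv2.undistortPoints(np.array([[[u,v]]],float),K,np.array(im["dist_coeffs"]))[0,0]
    R=np.array(im["rotation"]);e=np.array(im["eye"]);d=R@np.array([p[0],p[1],1.])
    if z is None:
        return e+d*float(im["range_z"][int(v),int(u)])
    return e+d*(z-e[2])/d[2]
E
cat > a.py <<'E'
from h import *
print(observe()["position"],observe()["tool_rot"],observe()["time_s"])
for c in ["scene","side"]:
    im=get_image(c);cv2.imwrite(f"pics/{c}0.png",im["img"]);print(c,im["eye"])
    for q in ["lock_mouth","lockbox","key_grip","key_tip","keystand","pestle_centre","alulid_centre","wood_bin","metal_bin","grater","bowl","squeezer","jar","mug"]:
        print(q,[(np.round(r["point"],3).tolist(),round(r["conf"],2)) for r in landmark_of(c,q)][:4])
E
python3 a.py
```

```text
[0.22447098 0.50177439 0.23069913] [[-9.12763665e-01  4.08487052e-01 -9.06157087e-04]
 [ 4.08487924e-01  9.12762910e-01 -1.21908838e-03]
 [ 3.29124762e-04 -1.48289380e-03 -9.99998846e-01]] 0.0
scene [ 1.25736993 -0.44018351  1.22871686]
lock_mouth [([0.535, -0.032, 0.086], 0.98)]
lockbox [([0.588, -0.018, 0.001], 0.77)]
key_grip [([0.393, 0.308, 0.064], 0.44), ([0.39, 0.306, 0.013], 0.32)]
key_tip [([0.391, 0.306, 0.013], 0.71)]
keystand [([0.397, 0.312, -0.002], 0.66), ([0.782, -0.038, -0.002], 0.33)]
pestle_centre [([0.628, 0.078, 0.142], 0.94)]
alulid_centre [([0.387, -0.022, 0.012], 0.76), ([0.401, -0.138, 0.013], 0.72), ([0.652, -0.092, 0.094], 0.62)]
wood_bin [([0.551, 0.333, -0.001], 0.76)]
metal_bin [([0.494, -0.346, 0.0], 0.82)]
grater [([0.685, -0.377, -0.002], 0.56)]
bowl [([0.747, -0.252, 0.003], 0.73)]
squeezer []
jar [([0.757, 0.188, -0.001], 0.57)]
mug [([0.7, 0.368, 0.0], 0.92)]
side [-0.05333393 -0.74046224  0.84151533]
lock_mouth [([0.542, -0.028, 0.085], 0.83)]
lockbox [([0.593, -0.024, 0.0], 0.58)]
key_grip [([0.396, 0.309, 0.067], 0.62)]
key_tip [([0.742, -0.257, -0.001], 0.56), ([0.397, 0.311, 0.012], 0.46)]
keystand [([0.392, 0.313, -0.0], 0.64), ([0.596, -0.022, -0.002], 0.43)]
pestle_centre [([0.624, 0.072, 0.144], 0.98)]
alulid_centre [([0.386, -0.02, 0.016], 0.86), ([0.403, -0.136, 0.015], 0.85), ([0.652, -0.098, 0.094], 0.71)]
wood_bin [([0.552, 0.334, 0.002], 0.86)]
metal_bin [([0.493, -0.344, 0.0], 0.65)]
grater [([0.686, -0.379, -0.001], 0.6)]
bowl []
squeezer [([0.788, -0.036, -0.002], 0.95)]
jar [([0.756, 0.184, 0.003], 0.97)]
mug [([0.699, 0.362, -0.003], 0.65)]
```

View pics/scene0.png

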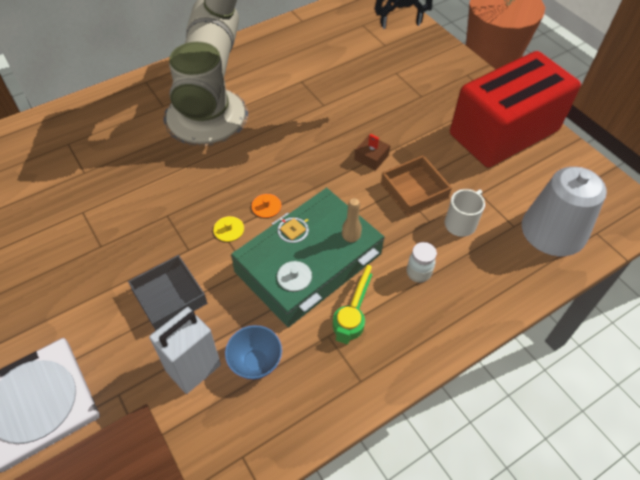

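View pics/side0.png

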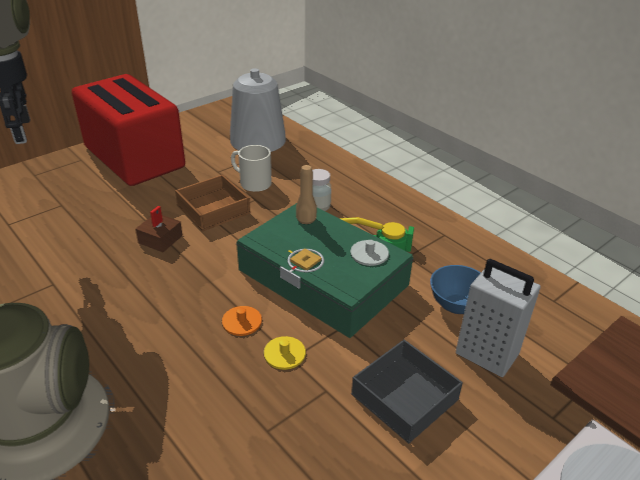

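The aluminium lid on the box is at scene px (295,275), with the pestle at (352,220). The brass lock plate is at (293,230), the red key at (373,143), the wood bin at (416,185) and the metal bin at (168,290). The orange and yellow lids lie on the table and are the ones to leave alone. I'll square the tool to the world axes, then go over to the pestle.

```bash
python3 -m pendant '[[[0,0,-0.2],[0,0,-0.96]],[[0,0,-0.2],[0,0,-0.96]],[[0,0,-0.2],[0,0,-0.96]],[[0,0,-0.2],[0,0,-0.96]],[[0,0,0],[0,0,-0.96]]]' 1 40
python3 -m pendant '[[[-0.9,-0.9,0],[0,0,0]],[[-0.9,-0.9,0],[0,0,0]],[[-0.9,-0.9,0],[0,0,0]],[[0,0,0],[0,0,0]],[[0,0,0],[0,0,0]]]'
cat > w.py <<'E'
from h import *
import sys
im=get_image("wrist");cv2.imwrite("pics/%s.png"%sys.argv[1],im["img"]);o=observe();print(o["time_s"],o["position"],np.round(o["tool_rot"],4).tolist(),o["ft_force"]);print(im["eye"])
for q in sys.argv[2:]:
    print(q,[(np.round(r["point"],4).tolist(),round(r["conf"],2)) for r in landmark_of("wrist",q)][:4])
E
python3 w.py w1 key_grip key_tip keystand
```

```text
time_s: 2.12
position: [0.2248, 0.5021, 0.264]
tool_rot: [[-1.0, -0.001, 0.001], [-0.001, 1.0, 0.001], [-0.001, 0.001, -1.0]]
ft_force: [-0.2, 0.5, 0.4]
grip_width: 0.0855
gripper_force: 0.0
time_s: 2.75
position: [0.3322, 0.394, 0.2634]
tool_rot: [[-1.0, 0.002, -0.0], [0.002, 1.0, 0.0], [0.0, 0.0, -1.0]]
ft_force: [-0.5, 0.7, 0.6]
grip_width: 0.0853
gripper_force: 0.0
2.8 [0.33184176 0.39435577 0.26335991] [[-1.0, 0.0011, -0.0002], [0.0011, 1.0, 0.0002], [0.0002, 0.0002, -1.0]] [-0.20933098  0.22066816  0.66293147]
[0.24988108 0.39436762 0.40619557]
key_grip [([0.3967, 0.3071, 0.0659], 0.75)]
key_tip [([0.3925, 0.3082, 0.0165], 0.73)]
keystand [([0.3937, 0.3091, -0.0034], 0.77)]
```

```bash
python3 -m pendant '[[[-0.92,-1,0],[0,0,0]],[[-0.92,-1,0],[0,0,0]],[[-0.92,-1,0],[0,0,0]],[[-0.92,-1,0],[0,0,0]],[[-0.92,-1,0],[0,0,0]],[[-0.92,-1,0],[0,0,0]],[[-0.92,-1,0],[0,0,0]],[[-0.92,-1,0],[0,0,0]]]'
python3 -m pendant '[[[0,0,0],[0,0,0]],[[0,0,0],[0,0,0]]]'
python3 w.py w2 pestle_centre lock_mouth alulid_centre
```

```text
time_s: 3.95
position: [0.6272, 0.0727, 0.2633]
tool_rot: [[-1.0, 0.001, 0.0], [0.001, 1.0, 0.0], [-0.0, 0.0, -1.0]]
ft_force: [0.9, 0.9, 0.5]
grip_width: 0.0856
gripper_force: 0.0
time_s: 4.2
position: [0.6259, 0.0742, 0.2631]
tool_rot: [[-1.0, 0.001, -0.001], [0.001, 1.0, 0.0], [0.001, 0.0, -1.0]]
ft_force: [-0.1, 0.3, 0.1]
grip_width: 0.0853
gripper_force: 0.0
4.25 [0.62567984 0.07453269 0.26346775] [[-1.0, 0.0004, -0.0001], [0.0004, 1.0, 0.0002], [0.0001, 0.0002, -1.0]] [-0.40745288  0.47666642 -0.01791483]
[0.54364147 0.07442241 0.40599093]
pestle_centre [([0.6285, 0.0736, 0.142], 0.97)]
lock_mouth [([0.5381, -0.0297, 0.0846], 0.9), ([0.6295, 0.0733, 0.142], 0.23)]
alulid_centre [([0.6494, -0.092, 0.0953], 0.65)]
```

View pics/w2.png

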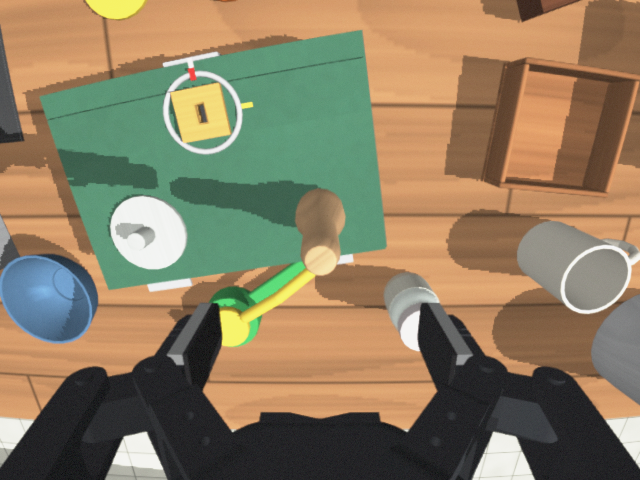

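The pestle handle lies between the open fingers in y. The lock slot is at about px (202,112), yawed roughly 11°. I'll go down and grip.

```bash
python3 -m pendant '[[[-0.04,0,0.9],[0,0,0]],[[0,0,0.9],[0,0,0]],[[0,0,0.7],[0,0,0]],[[0,0,0.33],[0,0,0]],[[0,0,0],[0,0,0]]]'
python3 -m pendant '[[[0,0,0],[0,0,0]],[[0,0,0],[0,0,0]],[[0,0,0],[0,0,0]],[[0,0,0],[0,0,0]],[[0,0,0],[0,0,0]],[[0,0,0],[0,0,0]],[[0,0,0],[0,0,0]]]' 0 40

```

```text
time_s: 5.03
position: [0.6276, 0.0736, 0.1501]
tool_rot: [[-1.0, 0.001, -0.001], [0.001, 1.0, 0.0], [0.001, 0.0, -1.0]]
ft_force: [0.5, 0.0, 0.9]
grip_width: 0.0852
gripper_force: 0.0
time_s: 5.9
position: [0.628, 0.0734, 0.1506]
tool_rot: [[-1.0, 0.002, 0.001], [0.002, 1.0, 0.0], [-0.001, 0.0, -1.0]]
ft_force: [-0.1, 2.1, 5.4]
grip_width: 0.0251
gripper_force: 39.4
```

```bash
python3 -m pendant '[[[0,0,-0.5],[0,0,0]],[[0,0,-1],[0,0,0]],[[0,0,-0.9],[0,0,0]],[[0.1,0.3,-0.1],[0,0,0]],[[0.27,0.8,0],[0,0,0]],[[0.27,0.9,0],[0,0,0]],[[0.27,0.9,0],[0,0,0]],[[0.27,0.9,0],[0,0,0]]]'
python3 -m pendant '[[[0.27,0.9,0],[0,0,0]],[[0.27,0.9,0],[0,0,0]],[[0.19,0.6,0],[0,0,0]],[[0,0.3,0],[0,0,0]],[[0,0,0],[0,0,0]],[[0,0,0],[0,0,0]]]'
python3 w.py w3 wood_bin
python3 - <<'E'
from h import *
get_image("scene")
print([(r["point"],r["conf"]) for r in landmark_of("scene","wood_bin")+landmark_of("scene","pestle_centre")])
E
```

```text
time_s: 6.9
position: [0.5796, 0.2268, 0.2479]
tool_rot: [[-1.0, 0.002, -0.004], [0.002, 1.0, -0.001], [0.004, -0.001, -1.0]]
ft_force: [0.3, -0.6, -0.9]
grip_width: 0.0246
gripper_force: 39.5
time_s: 7.65
position: [0.5522, 0.3325, 0.2496]
tool_rot: [[-1.0, 0.003, -0.001], [0.003, 1.0, -0.001], [0.001, -0.001, -1.0]]
ft_force: [-0.8, -0.2, -1.7]
grip_width: 0.0249
gripper_force: 39.5
7.7 [0.5523101  0.33244935 0.24983867] [[-1.0, 0.0031, -0.0003], [0.0031, 1.0, -0.0004], [0.0003, -0.0004, -1.0]] [ 0.39479759 -0.01882295 -1.84506918]
[0.47000252 0.33303064 0.39248104]
wood_bin [([0.5518, 0.3379, -0.0036], 0.94)]
[([0.5465, 0.3346, -0.0018], 0.78), ([0.6502, -0.0946, 0.0958], 0.51), ([0.5522, 0.3352, 0.2419], 0.6), ([0.7004, 0.3642, -0.0006], 0.28)]
```

```bash
python3 -m pendant '[[[0,0,0.8],[0,0,0]],[[0,0,0.9],[0,0,0]],[[0,0,0.9],[0,0,0]],[[0,0,0.8],[0,0,0]],[[0,0,0.5],[0,0,0]],[[0,0,0.25],[0,0,0]],[[0,0,0.1],[0,0,0]],[[0,0,0],[0,0,0]]]'

```

```text
time_s: 8.9
position: [0.5522, 0.3334, 0.0807]
tool_rot: [[-1.0, 0.002, 0.001], [0.002, 1.0, 0.0], [-0.001, 0.0, -1.0]]
ft_force: [-0.2, -0.9, -1.3]
grip_width: 0.0251
gripper_force: 39.5
```

```bash
python3 -m pendant '[[[0,0,0.05],[0,0,0]],[[0,0,0.05],[0,0,0]],[[0,0,0],[0,0,0]]]'
python3 -m pendant '[[[0,0,0],[0,0,0]],[[0,0,0],[0,0,0]],[[0,0,0],[0,0,0]],[[0,0,0],[0,0,0]],[[0,0,0],[0,0,0]]]' 0.8
python3 -m pendant '[[[0,0,-0.6],[0,0,0]],[[0,0,-1],[0,0,0]],[[0,0,-1],[0,0,0]],[[0,0,-1],[0,0,0]],[[0,0,-1],[0,0,0]],[[0,0,0],[0,0,0]]]'
python3 w.py w4 pestle_centre wood_bin
```

```text
time_s: 9.28
position: [0.5522, 0.3335, 0.0767]
tool_rot: [[-1.0, 0.002, 0.001], [0.002, 1.0, 0.0], [-0.001, 0.0, -1.0]]
ft_force: [-0.3, 0.2, 1.8]
grip_width: 0.0249
gripper_force: 39.8
time_s: 9.9
position: [0.5519, 0.3334, 0.0761]
tool_rot: [[-1.0, 0.002, -0.0], [0.002, 1.0, -0.0], [0.0, -0.0, -1.0]]
ft_force: [0.3, -0.4, -0.2]
grip_width: 0.0686
gripper_force: 0.0
time_s: 10.65
position: [0.5527, 0.3337, 0.2636]
tool_rot: [[-1.0, 0.002, 0.006], [0.002, 1.0, 0.002], [-0.006, 0.002, -1.0]]
ft_force: [0.5, -0.2, -0.4]
grip_width: 0.0684
gripper_force: 0.0
10.7 [0.55212538 0.33346832 0.2611601 ] [[-1.0, 0.0019, 0.0023], [0.0019, 1.0, 0.0008], [-0.0023, 0.0008, -1.0]] [ 0.10381121  0.64642737 -0.25516672]
[0.46946065 0.33374167 0.40591599]
pestle_centre [([0.5555, 0.332, 0.0681], 0.57)]
wood_bin []
```

```bash
python3 -m pendant '[[[-0.2,-0.8,0],[0,0,0]],[[-0.23,-1,0],[0,0,0]],[[-0.23,-1,0],[0,0,0]],[[-0.23,-1,0],[0,0,0]],[[-0.23,-1,0],[0,0,0]],[[-0.23,-1,0],[0,0,0]],[[-0.23,-1,0],[0,0,0]],[[-0.23,-1,0],[0,0,0]]]' 0.7
python3 -m pendant '[[[-0.23,-1,0.2],[0,0,0]],[[-0.23,-1,0.5],[0,0,0]],[[-0.2,-0.9,0.8],[0,0,0]],[[0,0,0.5],[0,0,0]],[[0,0,0],[0,0,0]],[[0,0,0],[0,0,0]]]'
python3 w.py w5 alulid_centre lock_mouth
```

```text
time_s: 11.8
position: [0.6236, 0.0199, 0.2586]
tool_rot: [[-1.0, 0.002, -0.003], [0.002, 1.0, 0.0], [0.003, 0.0, -1.0]]
ft_force: [0.1, 0.7, -0.0]
grip_width: 0.0599
gripper_force: 0.0
time_s: 12.55
position: [0.6501, -0.0944, 0.1807]
tool_rot: [[-1.0, 0.001, 0.001], [0.001, 1.0, -0.0], [-0.001, -0.0, -1.0]]
ft_force: [-0.3, -0.2, 0.3]
grip_width: 0.0596
gripper_force: 0.0
12.6 [ 0.6502025  -0.09440106  0.18107548] [[-1.0, 0.0012, 0.0013], [0.0012, 1.0, -0.0004], [-0.0013, -0.0004, -1.0]] [-0.16234513 -0.22329702  1.04627719]
[ 0.56766623 -0.09409762  0.32342616]
alulid_centre [([0.6454, -0.0942, 0.096], 0.66)]
lock_mouth [([0.538, -0.028, 0.0865], 0.95)]
```

View pics/w5.png

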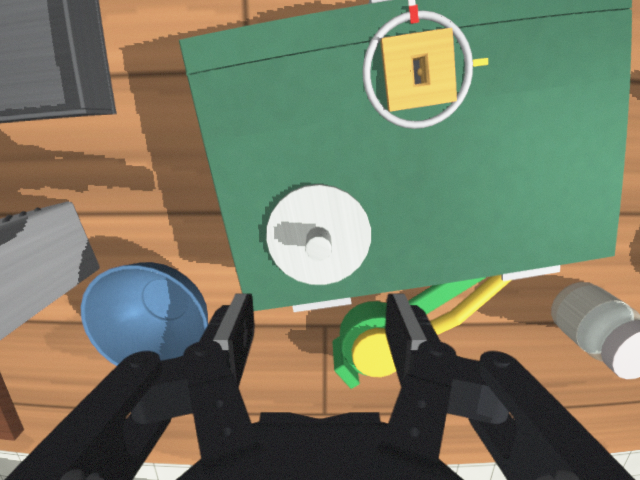

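The knob top is at px (318,251) and the disc centre at about (319,234). The plate spans roughly (382,40) to (456,102) with the slot at (421,70). Next I'll back-project these points and fit the plate's yaw.

```bash
python3 - <<'E'
from h import *
im=get_image("wrist");g=im["img"];hsv=cv2.cvtColor(g,cv2.COLOR_BGR2HSV)
print("disc",px2w(im,319,234,.086),"knob",px2w(im,318,251,.11), px2w(im,318,240,.11),px2w(im,319,240,.086))
m=((hsv[...,0]>15)&(hsv[...,0]<32)&(hsv[...,1]>100)&(hsv[...,2]>120)).astype(np.uint8)
m[130:]=0;m[:, :370]=0;m[:,470:]=0
cs,_=cv2.findContours(m,cv2.RETR_CCOMP,cv2.CHAIN_APPROX_NONE)
c=max(cs,key=cv2.contourArea);b=cv2.boxPoints(cv2.minAreaRect(c))
w=np.array([px2w(im,u,v,.086) for u,v in b]);print(b,w,w.mean(0))
for i in range(4):
    d=w[(i+1)%4]-w[i];print(np.hypot(*d[:2]),np.degrees(np.arctan2(d[1],d[0])))
sub=g[45:95,400:445];k=cv2.cvtColor(sub,cv2.COLOR_BGR2GRAY);mm=(k<110).astype(np.uint8)
cs,_=cv2.findContours(mm,0,1);c=max(cs,key=cv2.contourArea);r=cv2.minAreaRect(c);print(r)
b=cv2.boxPoints(r)+[400,45];w=np.array([px2w(im,u,v,.086) for u,v in b]);print(w.mean(0))
for i in range(2):
    d=w[(i+1)%4]-w[i];print(np.hypot(*d[:2]),np.degrees(np.arctan2(d[1],d[0])))
E
```

```text
disc [ 0.64680894 -0.09480709  0.086     ] knob [ 0.65061054 -0.09541562  0.11      ] [ 0.64293335 -0.09539034  0.11      ] [ 0.65138878 -0.09481789  0.086     ]
[[379.76828   34.914635]
 [451.439     26.951225]
 [459.8414   102.57319 ]
 [388.1707   110.5366  ]] [[ 0.51748218 -0.05704696  0.086     ]
 [ 0.51204353 -0.01266036  0.086     ]
 [ 0.55678988 -0.00295811  0.086     ]
 [ 0.56235429 -0.0496892   0.086     ]] [ 0.53716747 -0.03058866  0.086     ]
0.044718558359418174 96.98557674294115
0.04578613140472011 12.23392966116222
0.04706120467059225 -83.20959818621596
0.04547134379741268 -170.6879727847676
((19.20812225341797, 24.91370391845703), (25.791431427001953, 11.399527549743652), 85.91438293457031)
[ 0.53752428 -0.03114143  0.086     ]
0.007197110562800449 94.79631062919644
0.015415517843554279 8.606160840879516
```

```bash
python3 -m pendant '[[[0.05,0,0.8],[0,0,0]],[[0,0,0.8],[0,0,0]],[[0,0,0.5],[0,0,0]],[[0,0,0.2],[0,0,0]],[[0,0,0],[0,0,0]]]'
python3 -m pendant '[[[0,0,0],[0,0,0]],[[0,0,0],[0,0,0]],[[0,0,0],[0,0,0]],[[0,0,0],[0,0,0]],[[0,0,0],[0,0,0]],[[0,0,0],[0,0,0]],[[0,0,0],[0,0,0]]]' 0 50

```

```text
time_s: 13.38
position: [0.6481, -0.0947, 0.0884]
tool_rot: [[-1.0, 0.002, 0.0], [0.002, 1.0, -0.0], [-0.0, -0.0, -1.0]]
ft_force: [0.1, 0.3, -0.4]
grip_width: 0.0593
gripper_force: 0.0
time_s: 14.25
position: [0.6482, -0.0949, 0.089]
tool_rot: [[-1.0, 0.002, 0.001], [0.002, 1.0, -0.0], [-0.001, -0.0, -1.0]]
ft_force: [-0.8, 0.8, 5.1]
grip_width: 0.0162
gripper_force: 48.8
```

```bash
python3 -m pendant '[[[0,0,-0.4],[0,0,0]],[[0,0,-1],[0,0,0]],[[0.2,-0.3,-0.9],[0,0,0]],[[0.5,-0.8,-0.2],[0,0,0]],[[0.55,-0.9,0],[0,0,0]],[[0.55,-0.9,0],[0,0,0]],[[0.55,-0.9,0],[0,0,0]],[[0.55,-0.9,0],[0,0,0]]]'
python3 -m pendant '[[[0.55,-0.9,0],[0,0,0]],[[0.4,-0.65,0],[0,0,0]],[[0,0,0],[0,0,0]],[[0,0,0],[0,0,0]]]'
python3 w.py w6 metal_bin alulid_centre; python3 -c "
from h import *
print(observe()['q'])"
```

```text
time_s: 15.25
position: [0.5307, -0.2837, 0.1888]
tool_rot: [[-1.0, 0.002, 0.0], [0.002, 1.0, -0.0], [-0.0, -0.0, -1.0]]
ft_force: [0.1, -0.5, -1.5]
grip_width: 0.0159
gripper_force: 48.8
time_s: 15.75
position: [0.4937, -0.344, 0.1885]
tool_rot: [[-1.0, 0.002, 0.0], [0.002, 1.0, 0.0], [-0.0, 0.0, -1.0]]
ft_force: [-0.4, 0.1, -1.2]
grip_width: 0.0161
gripper_force: 48.9
15.8 [ 0.49382966 -0.3437525   0.18842799] [[-1.0, 0.0011, 0.0001], [0.0011, 1.0, 0.0001], [-0.0001, 0.0001, -1.0]] [ 0.18994228  0.21256431 -1.30305349]
[ 0.41127658 -0.34371733  0.33128198]
metal_bin [([0.4999, -0.3435, 0.0024], 0.79), ([0.4942, -0.3456, 0.1953], 0.62)]
alulid_centre [([0.399, -0.1395, 0.017], 0.84), ([0.4939, -0.3444, 0.1927], 0.78)]
[-4.60931533e+01  2.88220478e+01  6.98734951e+01  5.36884072e-03
  8.13036059e+01 -1.36054912e+02]
```

View pics/w6.png

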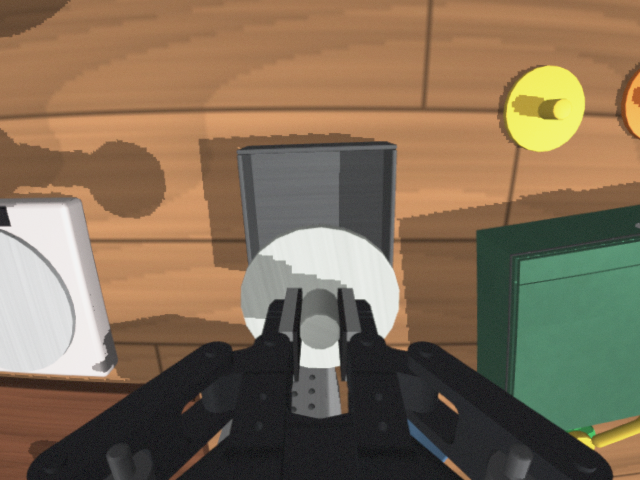

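The lid is held by its knob and centred over the dark bin, which is square to the world axes. I'll lower it in.

```bash
python3 -m pendant '[[[0,0,0.8],[0,0,0]],[[0,0,0.95],[0,0,0]],[[0,0,0.95],[0,0,0]],[[0,0,0.85],[0,0,0]],[[0,0,0.5],[0,0,0]],[[0,0,0.2],[0,0,0]],[[0,0,0.08],[0,0,0]],[[0,0,0],[0,0,0]]]'
python3 -m pendant '[[[0,0,0.03],[0,0,0]],[[0,0,0],[0,0,0]]]'
```

```text
time_s: 16.9
position: [0.4938, -0.3446, 0.0156]
tool_rot: [[-1.0, 0.002, 0.001], [0.002, 1.0, -0.001], [-0.001, -0.001, -1.0]]
ft_force: [-0.4, 0.9, -0.9]
grip_width: 0.016
gripper_force: 48.9
time_s: 17.15
position: [0.4935, -0.3446, 0.0141]
tool_rot: [[-1.0, 0.002, 0.0], [0.002, 1.0, -0.0], [-0.0, -0.0, -1.0]]
ft_force: [0.1, 0.7, -1.7]
grip_width: 0.0162
gripper_force: 48.9
```

```bash
python3 -m pendant '[[[0,0,0.02],[0,0,0]],[[0,0,0],[0,0,0]],[[0,0,0],[0,0,0]],[[0,0,0],[0,0,0]],[[0,0,0],[0,0,0]]]' 0.5
python3 -m pendant '[[[0,0,-0.5],[0,0,0]],[[0,0,-1],[0,0,0]],[[0,0,-1],[0,0,0]],[[0,0,-1],[0,0,0]],[[0,0.5,-1],[0,0,0]],[[0.15,1,0],[0,0,0]],[[0.15,1,0],[0,0,0]],[[0.15,1,0],[0,0,0]]]'
python3 -m pendant '[[[0.15,1,0],[0,0,0]],[[0.15,1,0],[0,0,0]],[[0.15,1,0],[0,0,0]],[[0.15,1,0],[0,0,0]],[[0.15,1,0],[0,0,0]],[[0.15,1,0],[0,0,0]],[[0.15,1,0],[0,0,0]],[[0.15,1,0],[0,0,0]]]'
python3 -m pendant '[[[0.15,1,0],[0,0,0]],[[0.15,1,0],[0,0,0]],[[0.15,1,0],[0,0,0]],[[0.15,1,0],[0,0,0]],[[0.15,0.8,0],[0,0,0]],[[0,0,0],[0,0,0]],[[0,0,0],[0,0,0]]]'
python3 w.py w7 key_grip key_tip keystand; python3 - <<'E'
from h import *
get_image("side")
print([(r["point"],r["conf"]) for q in("metal_bin","alulid_centre","pestle_centre") for r in landmark_of("side",q)])
E
```

```text
time_s: 17.77
position: [0.4934, -0.3445, 0.0129]
tool_rot: [[-1.0, 0.002, -0.0], [0.002, 1.0, -0.0], [0.0, -0.0, -1.0]]
ft_force: [-1.1, 0.2, -0.1]
grip_width: 0.0426
gripper_force: 0.0
time_s: 18.77
position: [0.4753, -0.2032, 0.193]
tool_rot: [[-1.0, 0.002, 0.0], [0.002, 1.0, -0.0], [-0.0, -0.0, -1.0]]
ft_force: [1.0, -0.3, -0.1]
grip_width: 0.0425
gripper_force: 0.0
time_s: 19.77
position: [0.428, 0.1169, 0.1931]
tool_rot: [[-1.0, 0.002, 0.0], [0.002, 1.0, 0.0], [-0.0, 0.0, -1.0]]
ft_force: [-0.2, 0.4, 0.6]
grip_width: 0.0429
gripper_force: 0.0
time_s: 20.65
position: [0.3987, 0.3071, 0.1929]
tool_rot: [[-1.0, 0.002, -0.0], [0.002, 1.0, -0.0], [0.0, -0.0, -1.0]]
ft_force: [-0.1, 0.2, -0.6]
grip_width: 0.043
gripper_force: 0.0
20.7 [0.39883545 0.3069086  0.19292923] [[-1.0, 0.0026, -0.0001], [0.0026, 1.0, -0.0003], [0.0001, -0.0003, -1.0]] [-0.09241547 -0.18473455  0.62459392]
[0.31636761 0.30755511 0.3356886 ]
key_grip [([0.3964, 0.3079, 0.0686], 0.91)]
key_tip [([0.3929, 0.314, 0.0152], 0.91)]
keystand []
[([0.3858, -0.0237, 0.0184], 0.93), ([0.4939, -0.3469, 0.0185], 0.75), ([0.4055, -0.1358, 0.0129], 0.74), ([0.5522, 0.3316, 0.071], 0.63)]
```

View pics/w7.png

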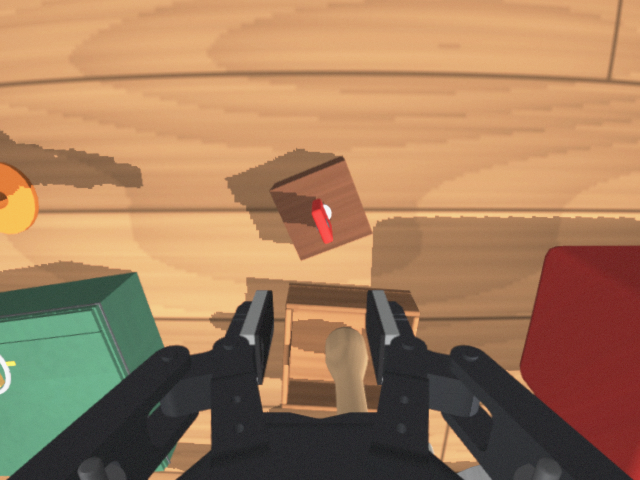

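The red head runs from about (316,200) to (328,243), inside the stand (273–372, 157–260), and its yaw is about 20°. I'll fit both.

```bash
cat > key.py <<'E'
from h import *
im=get_image("wrist");g=im["img"];hsv=cv2.cvtColor(g,cv2.COLOR_BGR2HSV)
def fit(m,z):
    cs,_=cv2.findContours(m.astype(np.uint8),cv2.RETR_EXTERNAL,cv2.CHAIN_APPROX_NONE)
    c=max(cs,key=cv2.contourArea)[:,0,:].astype(float)
    w=np.array([px2w(im,u,v,z)[:2] for u,v in c])
    r=cv2.minAreaRect((w*1000).astype(np.float32));b=cv2.boxPoints(r)
    print(z,"c",np.round(r[0],1),"size",np.round(r[1],1))
    for i in range(2):
        d=b[i+1]-b[i];print("  ",round(float(np.hypot(*d)),1),round(float(np.degrees(np.arctan2(d[1],d[0]))),1))
roi=np.zeros((480,640),bool);roi[140:275,250:390]=1
h=hsv[...,0].astype(int);s=hsv[...,1];v=hsv[...,2]
red=((h<6)|(h>174))&(s>150)&(v>90)&roi
print("V hist",np.percentile(v[red],[5,25,50,75,95]),red.sum())
fit(red,.083)
br=red&(v>np.percentile(v[red],50)-15);fit(br,.083)
rg=im["range_z"];e=im["eye"][2]
zt=e-rg  # near-vertical camera check
ys,xs=np.where(red);P=np.array([px2w(im,x,y) for x,y in zip(xs,ys)]);print("z pct",np.percentile(P[:,2],[5,50,95]))
top=np.zeros_like(red);top[ys[P[:,2]>.078],xs[P[:,2]>.078]]=1;fit(top,.083)
dk=roi&(v<150)&(s>90)&(h<20)
yy,xx=np.where(roi);Q=np.array([px2w(im,x,y) if rg[y,x]>0 else [0,0,0] for x,y in zip(xx,yy)])
k=(Q[:,2]>.034)&(Q[:,2]<.046);st=np.zeros_like(red);st[yy[k],xx[k]]=1;fit(st,.04)
cv2.imwrite("pics/crop.png",cv2.resize(g[150:270,250:390],None,fx=4,fy=4,interpolation=2))
E
python3 key.py
```

```text
V hist [147. 197. 242. 247. 247.] 547
0.083 c [389.8 308.8] size [35.5 11.2]
   11.2 -67.7
   35.5 22.3
0.083 c [393.9 309.4] size [26.7  7.2]
   7.2 -68.0
   26.7 22.0
z pct [0.04762839 0.08228782 0.08380294]
0.083 c [392.8 308.9] size [28.6  8.3]
   8.3 -67.9
   28.6 22.1
0.04 c [393.5 308.8] size [71.  70.1]
   70.1 -68.1
   71.0 21.9
```

View pics/crop.png

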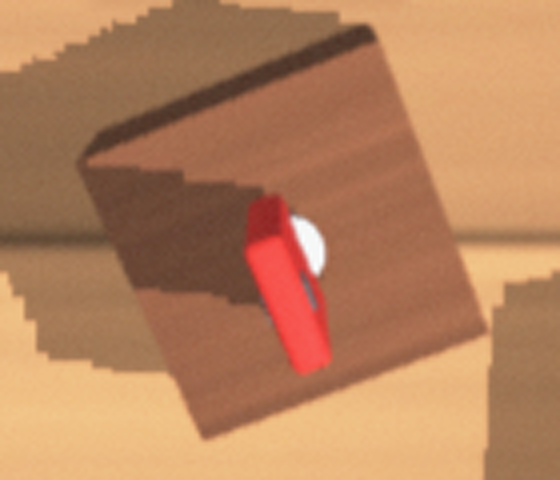

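Key centre is (0.3933, 0.3091), yaw 22.1°, and the head and stand fits agree with each other and with the given sizes. I'll align and grip.

```bash
python3 -m pendant '[[[0.138,0.055,0],[0,0,0]],[[0,0,0.5],[0,0,-0.89]],[[0,0,0.5],[0,0,-0.89]],[[0,0,0.5],[0,0,-0.89]],[[0,0,0.5],[0,0,-0.89]],[[0,0,0.5],[0,0,-0.89]],[[0,0,0],[0,0,0]]]'
python3 -c "
from h import *
for i in range(3):
  get_image('wrist');o=observe();print(o['position'],np.degrees(np.arctan2(o['tool_rot'][1][0],o['tool_rot'][0][0])))"
```

```text
time_s: 21.98
position: [0.3923, 0.3097, 0.0921]
tool_rot: [[-0.926, -0.376, -0.002], [-0.376, 0.926, -0.001], [0.003, -0.0, -1.0]]
ft_force: [-1.1, 1.1, 0.2]
grip_width: 0.0428
gripper_force: 0.0
[0.3929268  0.30996421 0.09299897] -157.9404230738932
[0.39325411 0.31010829 0.09350019] -157.93953223316117
[0.39345114 0.31015399 0.09374786] -157.92587294908574
```

```bash
python3 -m pendant '[[[0.01,-0.025,0.5],[0,0,0]],[[0,0,0.4],[0,0,0]],[[0,0,0.24],[0,0,0]],[[0,0,0],[0,0,0]],[[0,0,0],[0,0,0]]]'
python3 -m pendant '[[[0,0,0],[0,0,0]],[[0,0,0],[0,0,0]],[[0,0,0],[0,0,0]],[[0,0,0],[0,0,0]],[[0,0,0],[0,0,0]],[[0,0,0],[0,0,0]]]' 0 70

```

```text
time_s: 22.75
position: [0.3935, 0.309, 0.048]
tool_rot: [[-0.926, -0.377, 0.001], [-0.377, 0.926, 0.0], [-0.001, 0.0, -1.0]]
ft_force: [-0.1, -0.3, 1.1]
grip_width: 0.043
gripper_force: 0.0
time_s: 23.5
position: [0.3933, 0.309, 0.0477]
tool_rot: [[-0.926, -0.377, 0.001], [-0.377, 0.926, 0.0], [-0.001, 0.0, -1.0]]
ft_force: [-1.2, 1.5, 5.6]
grip_width: 0.007
gripper_force: 68.5
```

```bash
python3 -m pendant '[[[0,0,-0.3],[0,0,0]],[[0,0,-0.8],[0,0,0]],[[0,0,-0.9],[0,0,0]],[[0,0,-0.8],[0,0,0.84]],[[0,0,-0.2],[0,0,0.84]],[[0,0,0],[0,0,0.84]],[[-0.2,-0.5,0],[0,0,0]],[[-0.41,-1,0],[0,0,0]]]'
python3 -m pendant '[[[-0.41,-1,0],[0,0,0]],[[-0.41,-1,0],[0,0,0]],[[-0.41,-1,0],[0,0,0]],[[-0.41,-1,0],[0,0,0]],[[-0.41,-1,0],[0,0,0]],[[-0.41,-1,0],[0,0,0]],[[-0.41,-1,0],[0,0,0]],[[-0.3,-0.5,0],[0,0,0]]]'
python3 -m pendant '[[[0,0,0],[0,0,0]],[[0,0,0],[0,0,0]],[[0,0,0],[0,0,0]]]'
python3 w.py w8 lock_mouth key_tip key_grip
```

```text
time_s: 24.5
position: [0.427, 0.2537, 0.1679]
tool_rot: [[-0.986, -0.168, 0.0], [-0.168, 0.986, 0.0], [-0.0, 0.0, -1.0]]
ft_force: [1.0, 0.6, -0.6]
grip_width: 0.0072
gripper_force: 68.4
time_s: 25.5
position: [0.6025, -0.0232, 0.1676]
tool_rot: [[-0.986, -0.164, -0.0], [-0.164, 0.986, -0.0], [0.0, -0.0, -1.0]]
ft_force: [-0.3, 1.1, 0.0]
grip_width: 0.0074
gripper_force: 68.4
time_s: 25.88
position: [0.6014, -0.0202, 0.1676]
tool_rot: [[-0.986, -0.167, -0.0], [-0.167, 0.986, 0.0], [0.0, 0.0, -1.0]]
ft_force: [0.1, 0.1, -0.6]
grip_width: 0.0071
gripper_force: 68.4
25.925 [ 0.60152794 -0.02032362  0.16761072] [[-0.986, -0.1667, -0.0], [-0.1667, 0.986, 0.0001], [0.0, 0.0001, -1.0]] [-0.3500322  -0.02758561 -0.46234514]
[ 0.52026381 -0.03374172  0.31045125]
lock_mouth [([0.5373, -0.0272, 0.0863], 0.58)]
key_tip [([0.6003, -0.0171, 0.134], 0.67)]
key_grip [([0.604, -0.021, 0.1876], 0.95), ([0.5878, -0.0169, -0.0051], 0.62)]
```

View pics/w8.png

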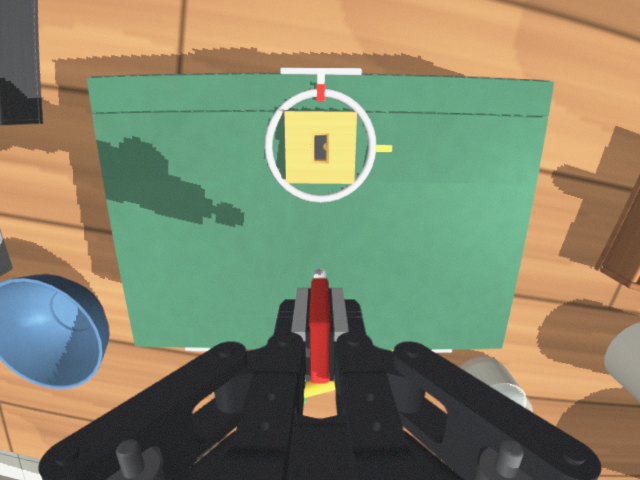

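The held key shows at (319,325), its tip near (319,272), and the plate is centred near (320,147), nearly square to the tool. I'll fit the plate and slot.

```bash
cat > lock.py <<'E'
from h import *
im=get_image("wrist");g=im["img"];hsv=cv2.cvtColor(g,cv2.COLOR_BGR2HSV);o=observe()
R=np.array(o["tool_rot"]);p=np.array(o["position"])
def fit(m,z):
    cs,_=cv2.findContours(m.astype(np.uint8),cv2.RETR_EXTERNAL,cv2.CHAIN_APPROX_NONE)
    c=max(cs,key=cv2.contourArea)[:,0,:].astype(float)
    print("px",c.min(0),c.max(0))
    w=np.array([px2w(im,u,v,z)[:2] for u,v in c])
    r=cv2.minAreaRect((w*1000).astype(np.float32));b=cv2.boxPoints(r)
    print(" c",np.round(r[0],1),[(round(float(np.hypot(*(b[i+1]-b[i]))),1),round(float(np.degrees(np.arctan2(*(b[i+1]-b[i])[::-1]))),1)) for i in range(2)],"tool dx,dy mm",np.round((R.T@(np.array([r[0][0]/1000,r[0][1]/1000,z])-p))*1000,1))
import sys
u0,v0=map(int,sys.argv[1:3])
roi=np.zeros((480,640),bool);roi[max(0,v0-42):v0+42,u0-42:u0+42]=1
h=hsv[...,0];y=roi&(h>15)&(h<34)&(hsv[...,1]>100)&(hsv[...,2]>120)
fit(y,.086)
r2=np.zeros_like(roi);r2[v0-22:v0+22,u0-18:u0+18]=1
fit(r2&~(y),.086)
print("tip",np.round(R.T@(px2w(im,319,272,.133)-p)*1000,1), np.degrees(np.arctan2(R[1,0],R[0,0])))
E
python3 lock.py 320 147
```

```text
px [285. 111.] [356. 182.]
 c [537.2 -30.8] [(44.3, -80.5), (43.8, 9.5)] tool dx,dy mm [65.4  0.9 81.4]
px [315. 135.] [326. 158.]
 c [536.7 -31. ] [(7.0, -80.5), (14.2, 9.5)] tool dx,dy mm [65.9  0.8 81.4]
tip [ 1.3 -0.1 34.4] -170.43351558366092
```

```bash
python3 -m pendant '[[[0.5,0.021,0],[0,0,0]],[[0.8,0,0],[0,0,0]],[[0.338,0,0.3],[0,0,0]],[[0,0,0.5],[0,0,0]],[[0,0,0.1],[0,0,0]],[[0,0,0],[0,0,0]],[[0,0,0],[0,0,0]]]'
python3 - <<'E'
from h import *
im=get_image("wrist");o=observe();R=np.array(o["tool_rot"]);p=np.array(o["position"])
print(p, "off tool", R.T@(np.array([.5372,-.0308,.086])-p)*1000)
g=im["img"];cv2.imwrite("pics/c9.png",cv2.resize(g[200:460,220:420],None,fx=2.3,fy=2.3,interpolation=2))
E
```

```text
time_s: 27.0
position: [0.5376, -0.0312, 0.132]
tool_rot: [[-0.986, -0.166, 0.001], [-0.166, 0.986, -0.0], [-0.001, -0.001, -1.0]]
ft_force: [-0.3, -0.1, -0.5]
grip_width: 0.0071
gripper_force: 68.3
[ 0.53758225 -0.03122806  0.1319328 ] off tool [ 0.35495319  0.50985509 45.93218485]
```

View pics/c9.png

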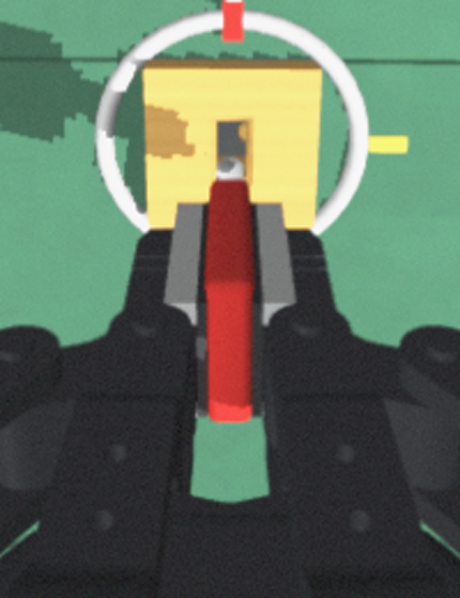

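The tip is right over the slot. The key axis is at crop u≈230 and the slot/plate centre at u≈233, so a shift of about 0.7 mm in +y is needed. I'll enter gently.

```bash
python3 -m pendant '[[[0.009,0.018,0.1],[0,0,0]],[[0,0,0.1],[0,0,0]],[[0,0,0.1],[0,0,0]],[[0,0,0.1],[0,0,0]],[[0,0,0.08],[0,0,0]],[[0,0,0],[0,0,0]]]'
python3 -m pendant '[[[0,0,0.1],[0,0,0]],[[0,0,0.05],[0,0,0]],[[0,0,0],[0,0,0]],[[0,0,0],[0,0,0]]]'
```

```text
time_s: 27.8
position: [0.5366, -0.0305, 0.1118]
tool_rot: [[-0.986, -0.166, -0.001], [-0.166, 0.986, 0.0], [0.0, 0.0, -1.0]]
ft_force: [0.1, 0.3, -0.8]
grip_width: 0.0072
gripper_force: 68.4
time_s: 28.3
position: [0.5368, -0.0305, 0.1062]
tool_rot: [[-0.986, -0.166, 0.0], [-0.166, 0.986, -0.0], [-0.0, -0.0, -1.0]]
ft_force: [-0.0, -0.1, -0.1]
grip_width: 0.0073
gripper_force: 68.4
```

Depth is 15 mm with no side force. Next I'll push through the pins with small wiggles.

```bash
python3 -m pendant '[[[0,0,0.08],[0,0,0.15]],[[0,0,0.08],[0,0,-0.3]],[[0,0,0.08],[0,0,0.3]],[[0,0,0.06],[0,0,-0.15]],[[0,0,0],[0,0,0]]]'
```

```text
time_s: 28.92
position: [0.5368, -0.0305, 0.0939]
tool_rot: [[-0.986, -0.165, 0.0], [-0.165, 0.986, 0.0], [-0.0, 0.0, -1.0]]
ft_force: [1.8, -1.0, -0.6]
grip_width: 0.0072
gripper_force: 68.7
```

```bash
python3 -m pendant '[[[0,0,0.025],[0,0,0]],[[0,0,0],[0,0,0]]]'; python3 -m pendant '[[[0,0,0.025],[0,0,0]],[[0,0,0],[0,0,0]],[[0,0,0],[0,0,0]]]'; python3 w.py w10 key_grip key_tip
```

```text
time_s: 29.18
position: [0.5369, -0.0305, 0.0938]
tool_rot: [[-0.986, -0.165, 0.001], [-0.165, 0.986, -0.0], [-0.001, -0.0, -1.0]]
ft_force: [-0.9, -1.1, 7.5]
grip_width: 0.0072
gripper_force: 69.9
time_s: 29.55
position: [0.537, -0.0306, 0.0937]
tool_rot: [[-0.986, -0.165, 0.002], [-0.165, 0.986, -0.001], [-0.002, -0.001, -1.0]]
ft_force: [-4.5, 0.3, 15.1]
grip_width: 0.007
gripper_force: 71.3
29.6 [ 0.53696319 -0.03055376  0.09368327] [[-0.9862, -0.1655, 0.0017], [-0.1655, 0.9862, -0.0005], [-0.0015, -0.0008, -1.0]] [-2.98582983  0.03563606 15.32084158]
[ 0.45551189 -0.04385677  0.23636229]
key_grip []
key_tip [([0.5375, -0.0321, 0.0617], 0.96)]
```

The collar is seated, with 15 N of reaction. I'll turn it clockwise, which is +z on the tool.

```bash
python3 -m pendant '[[[0,0,0],[0,0,0.5]],[[0,0,0],[0,0,0.8]],[[0,0,0],[0,0,0.8]],[[0,0,0],[0,0,0.8]],[[0,0,0],[0,0,0.8]],[[0,0,0],[0,0,0.8]],[[0,0,0],[0,0,0]]]' - 90
python3 -c "
from h import *
o=observe();print(o['wrist_torque'])"
```

```text
time_s: 30.58
position: [0.5373, -0.0305, 0.0937]
tool_rot: [[-0.974, 0.225, 0.002], [0.225, 0.974, -0.0], [-0.002, 0.0, -1.0]]
ft_force: [-1.7, 0.2, 14.0]
grip_width: 0.0067
gripper_force: 87.9
[0.0633334  0.36854787 0.03691307]
```

```bash
python3 -m pendant '[[[0,0,0],[0,0,0.9]],[[0,0,0],[0,0,0.9]],[[0,0,0],[0,0,0.9]],[[0,0,0],[0,0,0.9]],[[0,0,0],[0,0,0.9]],[[0,0,0],[0,0,0.9]],[[0,0,0],[0,0,0.9]],[[0,0,0],[0,0,0.9]]]'
python3 -m pendant '[[[0,0,0],[0,0,0.9]],[[0,0,0],[0,0,0.9]],[[0,0,0],[0,0,0.9]],[[0,0,0],[0,0,0.9]],[[0,0,0],[0,0,0.9]],[[0,0,0],[0,0,0.9]],[[0,0,0],[0,0,0.9]],[[0,0,0],[0,0,0.9]]]'
python3 -m pendant '[[[0,0,0],[0,0,0.4]],[[0,0,0],[0,0,0.4]],[[0,0,0],[0,0,0.2]],[[0,0,0],[0,0,0]],[[0,0,0],[0,0,0]]]'
python3 w.py w11 key_tip lock_mouth pestle_centre;python3 - <<'E'
from h import *
o=observe();print(o['wrist_torque'],o['q'])
get_image("scene");print([r['point'] for q in('pestle_centre','alulid_centre') for r in landmark_of("scene",q)])
E
```

```text
time_s: 31.58
position: [0.5374, -0.0304, 0.0937]
tool_rot: [[-0.655, 0.756, 0.003], [0.756, 0.655, -0.0], [-0.002, 0.002, -1.0]]
ft_force: [-1.8, 0.6, 14.2]
grip_width: 0.0071
gripper_force: 87.9
time_s: 32.58
position: [0.5375, -0.0304, 0.0937]
tool_rot: [[-0.085, 0.996, 0.003], [0.996, 0.085, -0.0], [-0.001, 0.003, -1.0]]
ft_force: [-0.7, 1.3, 14.9]
grip_width: 0.0067
gripper_force: 88.0
time_s: 33.2
position: [0.5375, -0.0305, 0.0937]
tool_rot: [[-0.001, 1.0, 0.003], [1.0, 0.001, -0.0], [-0.0, 0.003, -1.0]]
ft_force: [-0.3, 1.2, 13.7]
grip_width: 0.0071
gripper_force: 88.0
33.25 [ 0.53750314 -0.03045212  0.09370324] [[-0.0006, 1.0, 0.003], [1.0, 0.0006, -0.0004], [-0.0004, 0.003, -1.0]] [ 0.08876226  2.24895894 14.23841997]
[0.53676608 0.05191283 0.23645971]
key_tip [([0.5376, -0.0264, 0.0624], 0.62)]
lock_mouth [([0.5347, -0.0277, 0.0857], 0.81)]
pestle_centre []
[0.11444743 0.23222914 0.08983781] [-1.58579567e+01  2.86934930e+01  8.80962103e+01  2.98252573e-02
  6.30389660e+01 -1.59077923e+01]
[[0.552, 0.3373, 0.0681], [0.3868, -0.0194, 0.0137], [0.4017, -0.1386, 0.0152], [0.4956, -0.3425, 0.0198]]
```

View pics/w11.png

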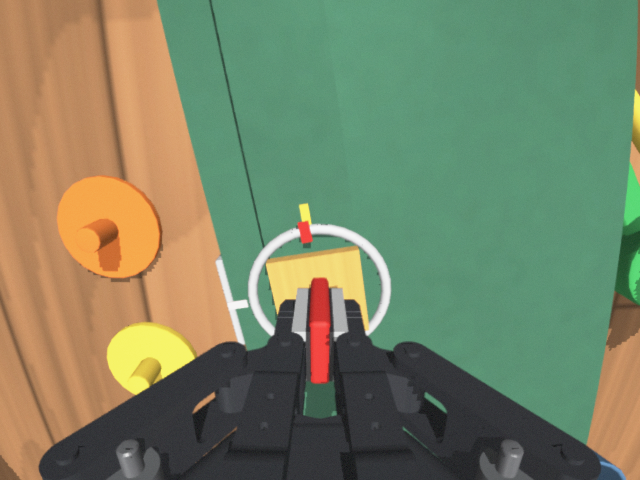

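The red mark at (305,232) meets the yellow one at (305,213), and the key is held upright. I'll nudge it slightly onto the stop, then hand in.

```bash
python3 -m pendant '[[[0,0,0],[0,0,0.3]],[[0,0,0],[0,0,0]],[[0,0,0],[0,0,0]],[[0,0,0],[0,0,0]]]'
python3 -c "
from h import *
o=observe();print(o['wrist_torque']);print(close_job())"
```

```text
time_s: 34.05
position: [0.5375, -0.0304, 0.0937]
tool_rot: [[0.025, 1.0, 0.003], [1.0, -0.025, -0.0], [-0.0, 0.003, -1.0]]
ft_force: [-0.9, 1.0, 13.3]
grip_width: 0.0068
gripper_force: 88.0
[0.15869078 0.17424713 0.1054001 ]
the job is handed in; nothing more can be done
None
```

I handed the job in at about 34 s, but `close_job()` returned no verdict: the pestle and aluminium lid are in their bins, and the key is fully home, turned about a quarter clockwise until the red mark met the yellow one, and still gripped.

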